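# Shut the dry box and start it with the bar key

### The arm

A 6-joint arm with a two-finger parallel gripper is mounted at the origin on the work surface. World frame = base frame: x ahead of the robot, y to its left, z up, the work surface at z = 0. Lengths are in m, angles in rad, forces in N, time in s.
With the tool pointing down it reaches from about 0.225 to 0.875 m from the base axis. Payload 3.4 kg.
Tool frame: the origin (TCP) lies midway between the tips of the shut fingers; the grasp point (between the pads) lies 19 mm behind it; z points along the fingers, y is the line along which they close (so a half turn about z gives the same grasp; the last joint's range is limited). The gripper opens to 85 mm and grips with 20 to 120 N. Pads are 22 mm wide; open, the fingers measure 114 mm over their backs; the gripper's body (76 mm by 85 mm) begins 54 mm behind the grasp point. The pads swing forward as they close: fully open they stand 13 mm farther back than shut.
Start: joints at [-1.24, 0.276, 1.505, -0, 1.361, -0.121], TCP at [0.251, -0.517, 0.231] pointing down, gripper open.
Joint ranges: [-2.89, 2.89], [-0.75, 2.08], [0.22, 2.7], [-1.18, 4.32], [0.11, 2.71], [-2.7, 2.7]. Speed limits (rad/s): [2.57, 2.57, 3.14, 3.14, 3.14, 3.14].

### API

Orientations are given as a 3x3 rotation matrix whose columns are the frame's x, y, z axes.
In Python, from bench import sensors, cams, sign_off gives the robot as it stands. The module is installed in compiled form; this text tells all that it offers.
- The arm moves only by the tool send_rows, never from a script. Its argument "deltas" is a list of rows, each an object with "delta_pos": the shift along the tool's x, y, z as a fraction of full scale, a list of three; "rotation": the turn, a rotation vector about the tool's x, y, z as a fraction of full scale, a list of three; "gripper": the opening, from -1 (shut) to 1 (fully open). In form: [{"delta_pos": [dx, dy, dz], "rotation": [rx, ry, rz], "gripper": gripper}, ...]. A call has 1 to 12 rows; each row is the pose to reach, as a shift and turn from the pose commanded when the call began, along the tool's axes at that moment; what a row does not reach only later rows make up. Full scale, the value 1, is 40 cm for a shift and 60 degrees for a turn. A row lasts 1/8 s, in which the tool goes at most 62.5 mm and 10.7 degrees, less where a joint would pass 70% of its speed; a pose out of reach is approached as far as the arm can. A call with a number of a shift or a turn outside -1 to 1 is refused whole. A call with a gripper value outside its range is refused whole. The fingers move at their own pace and stop on an object; the grip force is fixed at half the most. Time passes only in rows, so rows that repeat a pose let the fingers close. It gives the time, the measured TCP pose, the force, the opening and the grip force at its end, in the units of the state.
- sensors.read_state(): the state, without advancing time (a new reading comes with each control period).
- cams.snapshot(name): name is "scene" or "top"; returns a dict with "pixels" (384x512x3 uint8, blue, green, red), "z_map" (384x512 float32, m along the optical axis (not along the pixel's ray), 0 where there is no reading), "mtx" (3x3 intrinsics, pixels), "pose" (4x4, takes a point from camera to world coordinates). Camera axes: x right, y up, looking along -z (the intrinsics and any distortion apply to the point x, -y, -z); pixel columns grow to the right and rows downward; lengths in m; the calibration is good to about 2 mm. A picture is of the moment at which its call begins.
- sign_off(): hands the job in; it is judged then, once.
The state is a dict: "t": time; "joint_pos": joint angles; "joint_vel": joint speeds; "joint_efforts": joint torques, N m; "ee_pos": TCP position; "tool_rot": TCP orientation; "wrist_force": force on the tool from outside, world axes, zero at the start; "ft_torque": the same for the moment, N m; "gripper_width": finger opening in m; "finger_force": force on a finger pad.
Only numpy, scipy, OpenCV 4.12 (cv2) and the standard library are available. Lean on these libraries where they do the work, as an engineer would, in place of code of your own. Each camera call takes 0.05 s, during which the arm holds its last target. There are 200 camera calls.

### The job

The clear swing door at the front of the black camera dry box on the bamboo tray has been left ajar: push it gently, fully shut with the fingers, and once it is shut lightly press the long bar-shaped key on top of the box down and let it spring back, to start drying. Do not press either of the two round keys, do not lift or shift any of the gear, and leave the door shut.

Things in the scene. Friction and masses are not known exactly. Their poses are not given: they have to be found in the camera images.
- drybox: Black plastic dry box, fixed, 170 deep (x) x 240 wide (y) x 170 mm high. Origin: centre of its underside, which stands on the tray floor 8 mm above the table. Its own -x axis is the front with the door (towards the robot), +y its left, z up.
- door (a joint): Angle of the dry box's clear door in a grey frame, about the upright hinge at the box's left (+y) front edge, rad: 0 is shut, grows as the free (right) edge swings out to -x, towards the robot; starts 0.3 to 0.6. It stays where it is left (friction about 0.08 N m, light damping, no latch or spring) and at 0 meets a stop.
- door_hinge (a point): Point on the door's hinge axis, at the height of the door's top edge (165 mm above the box's underside). It lies on the door panel's inner face; does not move as the door swings. The door panel is 230 wide, 10 mm thick, from 30 to 165 mm above the box's underside.
- door_push (a point): Point on the door's outer face (10 mm out from the inner face), at the top edge, 170 mm from the hinge and 60 mm from the free edge; moves with the door. Its x axis points from the outer face into the door, its y axis along the door towards the hinge.
- bar_key (a joint): THE KEY TO PRESS: the long bar-shaped grey cap, 44 x 16 mm (long along the box's depth). Which key stands left, middle or right on the box's top differs from run to run (centres about 68 mm apart). Joint value: 0 at rest, grows to 0.008 m as it is pressed straight down; spring about 2 N at first, 4 N at half travel, 6 N fully down; it springs back by itself.
- bar_top (a point): Centre of the bar key's upper face; moves with the key.
- bar_base: The bar key's black housing, 54 x 44 x 8 mm (long side along the box's depth), fixed on the box's top; origin at the centre of its underside. The round keys have the same housing. All caps' tops are 18 mm above the box's top, 10 mm above the housing.
- big_key (a joint): Leave alone: the large round grey cap, 32 mm across. Which key stands left, middle or right on the box's top differs from run to run (centres about 68 mm apart). Joint value: 0 at rest, grows to 0.008 m as it is pressed straight down; spring about 2 N at first, 4 N at half travel, 6 N fully down; it springs back by itself.
- big_top (a point): Centre of the large round key's upper face.
- small_key (a joint): Leave alone: the small round grey cap, 16 mm across. Which key stands left, middle or right on the box's top differs from run to run (centres about 68 mm apart). Joint value: 0 at rest, grows to 0.008 m as it is pressed straight down; spring about 2 N at first, 4 N at half travel, 6 N fully down; it springs back by itself.
- small_top (a point): Centre of the small round key's upper face.
- filter_large: Polarising filter in a black round shell, 84 across, 16 mm high, loose on the tray left of the box. Origin: centre of the underside. Leave alone.
- filter_small: Polarising filter in a black round shell, 68 across, 16 mm high, loose on the tray left of the box. Origin: centre of the underside. Leave alone.
- release_plate: Chrome tripod quick-release plate, 50 x 40 x 11 mm with a screw standing to 22 mm, loose on the tray right of the box. Origin: centre of the underside. Leave alone.
- battery: Black camera battery, 55 x 38 x 21 mm, loose on the tray right of the box. Origin: centre of the underside. Leave alone.
- blower: Orange blower, a bulb 64 across with an upright nozzle, 110 mm high, loose at the tray's right end. Origin: centre of the underside. Leave alone.
- lens_cap: Black lens cap, 52 across, 10 mm high, loose on the rear of the box's top behind the keys. Origin: centre of the underside. Leave alone.

How it is judged:
On the way, in this order (a step that is already met when the one before it is completed fails the run):
1. the fingers push the door, which is still ajar (contact force between the fingers and door above 0.1 N and value of joint door above 0.1 rad).
2. the door is fully shut (value of joint door below 0.035 rad), for 0.2 s.
3. with the door shut, the fingers press the bar key down at least 4 mm (value of joint bar_key above 0.004 m and value of joint door below 0.05 rad and contact force between the fingers and bar_base above 0.5 N), for 0.05 s.
At the end, for the whole second after the job is handed in: The door is shut (below 0.05 rad), all three keys are up (below 1.5 mm) after the bar key has been pressed at least 4 mm with the door shut, and every loose thing is within 10 mm of where it started (value of joint door below 0.05 rad and value of joint each of bar_key, big_key, small_key below 0.0015 m and distance of each of filter_large, filter_small, release_plate, battery, blower, lens_cap from where it was at the start of the episode below 0.01 m); the robot touches nothing.
It fails at once if the bar key is pressed while the door is ajar (value of joint bar_key above 0.003 m and value of joint door above 0.08 rad).
It fails at once if a round key is pressed (2.5 mm or more) (value of joint any of big_key, small_key above 0.0025 m).
It fails at once if the bar key is pressed with more than 25 N (contact force between the fingers and bar_base above 25 N).
It fails at once if the door is pushed with more than 30 N or slammed (over 2 rad/s) (contact force between the fingers and door above 30 N or velocity of joint door below -2 rad/s).
It fails at once if loose gear is lifted or shifted by more than 15 mm (distance of any of filter_large, filter_small, release_plate, battery, blower, lens_cap from where it was at the start of the episode above 0.015 m).
It also fails if it takes over 48 s, if anything falls off the work surface, if the arm or the gripper's body presses on something with over 40 N, if the wrist force passes 120 N, or if a joint passes its speed limit or range.

## Working session

There is one attempt and no reset: what is moved stays moved. The work goes in short steps, Python scripts to look and compute and a tool call to move; the robot and the scene stay as the last step left them, time stands still between calls to the robot, and variables do not carry over. Pictures are saved under pics/ and viewed, at most 10 in all, crops included, and the job is handed in when it is done.

Besides the shell and the picture viewer there is one more tool, called after "Emit:" as a command line: name --argument value ..., lists and objects as JSON in quotes. send_rows: Moves the arm, as the interface text tells. Its arguments: {"type":"object","properties":{"deltas":{"type":"array","items":{"type":"object","properties":{"delta_pos":{"type":"array","items":{"type":"number","minimum":-1,"maximum":1}},"rotation":{"type":"array","items":{"type":"number","minimum":-1,"maximum":1}},"gripper":{"type":"number"}}}}},"required":["deltas"]}

```bash
mkdir -p pics && cat > h.py <<'E'
import numpy as np, cv2
from bench import sensors, cams, sign_off
def snap(n):
    s=cams.snapshot(n); np.savez(''+n+'.npz',**{k:s[k] for k in('pixels','z_map','mtx','pose')}); return s
def pt(s,u,v,z=None):
    z=np.median(s['z_map'][v-1:v+2,u-1:u+2]) if z is None else z
    K=s['mtx']; c=np.array([(u-K[0,2])/K[0,0]*z,-(v-K[1,2])/K[1,1]*z,-z,1])
    return (s['pose']@c)[:3]
E
python3 - <<'E'
from h import *
for n in('scene','top'):
    s=snap(n); cv2.imwrite(f'pics/{n}0.png',cv2.resize(s['pixels'],(800,600),interpolation=cv2.INTER_CUBIC))
    print(n,s['pose'].round(3).tolist(),s['mtx'].round(1).tolist())
st=sensors.read_state(); print(st['t'],st['ee_pos'],np.array(st['tool_rot']).round(3).tolist())
E
```

```text
scene [[0.784, -0.425, 0.453, 1.08], [0.621, 0.555, -0.554, -0.544], [-0.016, 0.715, 0.699, 0.845], [0.0, 0.0, 0.0, 1.0]] [[445.1, 0.0, 250.1], [0.0, 445.1, 193.3], [0.0, 0.0, 1.0]]
top [[-0.011, 0.998, -0.068, 0.562], [-1.0, -0.013, -0.022, 0.023], [-0.023, 0.068, 0.997, 1.357], [0.0, 0.0, 0.0, 1.0]] [[431.7, 0.0, 255.1], [0.0, 431.7, 192.5], [0.0, 0.0, 1.0]]
0.1 [ 0.25086402 -0.51683811  0.23052341] [[0.9, 0.437, -0.001], [0.437, -0.9, 0.002], [0.0, -0.002, -1.0]]
```

View pics/scene0.png

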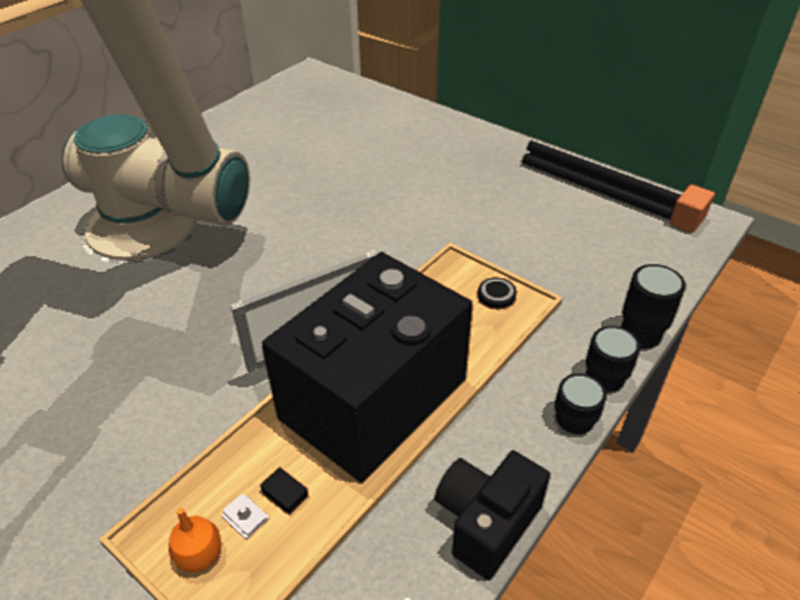

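View pics/top0.png

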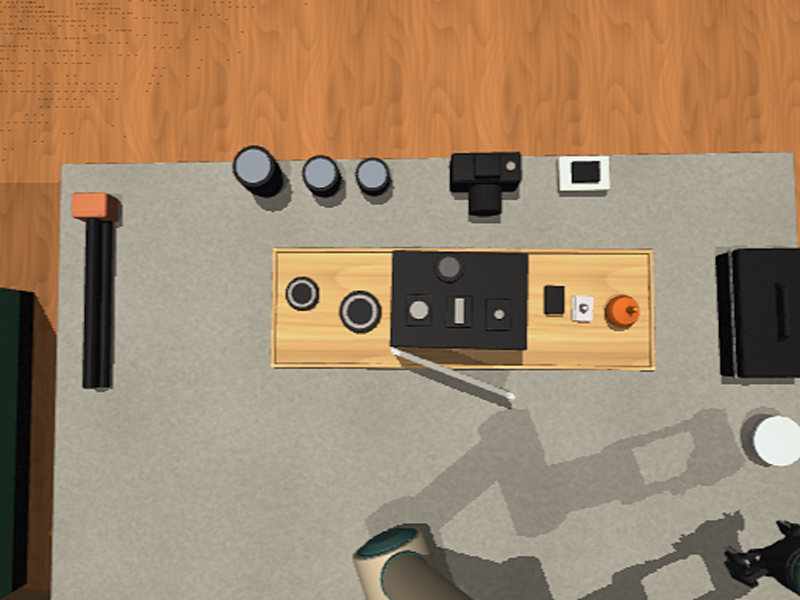

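The bar key is in the middle at about (459,311) in the top view. The big key is left of it at (419,309) and the small key right at (499,313). The door runs from its hinge at about (396,351) to its free edge at about (513,398).

```bash
python3 - <<'E'
from h import *
s=np.load('top.npz'); c=s['pixels'][155:265,240:350]
cv2.imwrite('pics/crop.png',cv2.resize(c,None,fx=5.4,fy=5.4,interpolation=cv2.INTER_CUBIC))
f=.64
for n,(u,v) in dict(bar=(459,311),big=(419,309),small=(499,313),cap=(449,268),boxFL=(393,345),boxFR=(524,347),boxBL=(394,254),boxBR=(524,256),hinge=(397,352),free=(511,397),mid=(455,375),tray=(330,350),table=(300,450)).items():
    print(n,pt(s,round(u*f),round(v*f)).round(4))
# door-height points
P=[]
for v in range(215,265):
  for u in range(245,335):
    p=pt(s,u,v)
    if .14<p[2]<.19: P.append(p)
P=np.array(P);print(len(P)); np.save('door.npy',P)
if len(P):
  for y in np.arange(P[:,1].min(),P[:,1].max(),.03):
    q=P[abs(P[:,1]-y-.015)<.015]; print(y.round(3),len(q),q.min(0).round(3),q.max(0).round(3))
E
```

```text
bar [ 0.6226 -0.0556  0.1953]
big [0.6262 0.0142 0.1951]
small [ 0.6191 -0.1226  0.1952]
cap [ 0.6969 -0.0385  0.1866]
boxFL [0.5649 0.0586 0.176 ]
boxFR [ 0.5596 -0.1668  0.1779]
boxBL [0.7244 0.0568 0.176 ]
boxBR [ 0.718  -0.1705  0.1784]
hinge [0.5539 0.0533 0.1734]
free [ 0.4732 -0.1441  0.1715]
mid [ 0.512  -0.0471  0.172 ]
tray [0.5574 0.1919 0.0079]
table [ 3.593e-01  2.531e-01 -1.000e-04]
1003
-0.165 126 [ 0.47  -0.165  0.152] [ 0.579 -0.135  0.179]
-0.135 147 [ 0.476 -0.135  0.163] [ 0.579 -0.105  0.181]
-0.105 136 [ 0.487 -0.105  0.162] [ 0.58  -0.075  0.18 ]
-0.075 133 [ 0.501 -0.074  0.167] [ 0.58  -0.045  0.18 ]
-0.045 134 [ 0.512 -0.044  0.166] [ 0.58  -0.015  0.18 ]
-0.015 129 [ 0.523 -0.015  0.154] [0.581 0.015 0.179]
0.015 121 [0.537 0.017 0.161] [0.581 0.045 0.179]
0.045 76 [0.548 0.047 0.142] [0.581 0.064 0.179]
```

View pics/crop.png

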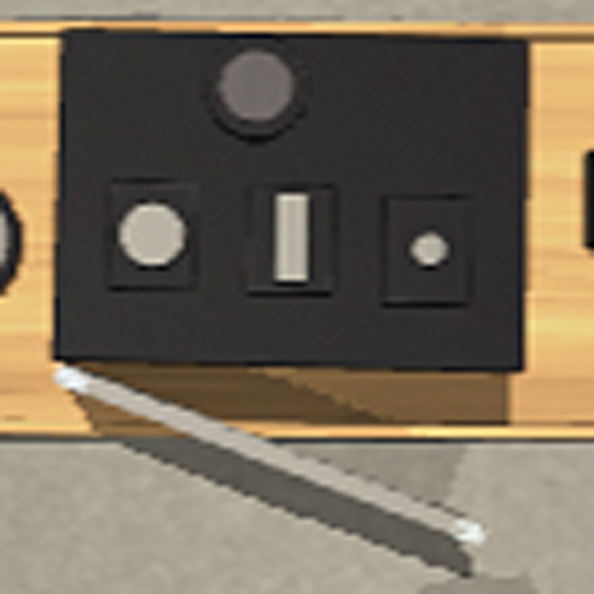

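Box top is at z≈0.177 and the cap tops at 0.195, matching the given sizes. The bar key top is at about (0.624, −0.054). The door angle is about 0.36 rad and its push point is near (0.48, −0.10). I'll shut the fingers and go to a spot in front of the door, staying high.

Emit:
send_rows --deltas '[{"delta_pos": [0.2,-0.19,0],"rotation": [0,0,0.15],"gripper": -1},{"delta_pos": [0.4,-0.39,0],"rotation": [0,0,0.3],"gripper": -1},{"delta_pos": [0.6,-0.58,0],"rotation": [0,0,0.458],"gripper": -1},{"delta_pos": [0.79,-0.775,0],"rotation": [0,0,0.458],"gripper": -1},{"delta_pos": [0.79,-0.775,0],"rotation": [0,0,0.458],"gripper": -1},{"delta_pos": [0.79,-0.775,0],"rotation": [0,0,0.458],"gripper": -1},{"delta_pos": [0.79,-0.775,0],"rotation": [0,0,0.458],"gripper": -1},{"delta_pos": [0.79,-0.775,0],"rotation": [0,0,0.458],"gripper": -1},{"delta_pos": [0.79,-0.775,0],"rotation": [0,0,0.458],"gripper": -1},{"delta_pos": [0.79,-0.775,0],"rotation": [0,0,0.458],"gripper": -1},{"delta_pos": [0.79,-0.775,0],"rotation": [0,0,0.458],"gripper": -1}]'

```text
t: 1.48
ee_pos: [0.3997, -0.1019, 0.2312]
tool_rot: [[1.0, -0.031, -0.0], [-0.031, -1.0, -0.0], [-0.0, 0.0, -1.0]]
wrist_force: [-0.2, 0.6, -0.6]
gripper_width: 0.0003
finger_force: 0.0
```

Emit:
send_rows --deltas '[{"delta_pos": [0,0,0.1],"rotation": [0,0,0],"gripper": -1},{"delta_pos": [0,0,0.2],"rotation": [0,0,0],"gripper": -1},{"delta_pos": [0.05,0,0.225],"rotation": [0,0,0],"gripper": -1},{"delta_pos": [0.1,0,0.225],"rotation": [0,0,0],"gripper": -1},{"delta_pos": [0.1,0,0.225],"rotation": [0,0,0],"gripper": -1},{"delta_pos": [0.1,0,0.225],"rotation": [0,0,0],"gripper": -1}]'

```text
t: 2.22
ee_pos: [0.44, -0.1019, 0.1418]
tool_rot: [[1.0, -0.028, 0.0], [-0.028, -1.0, -0.0], [0.0, 0.0, -1.0]]
wrist_force: [0.2, 0.5, 0.6]
gripper_width: 0.0001
finger_force: 0.0
```

```bash
python3 - <<'E'
from h import *
s=snap('top'); cv2.imwrite('pics/t2.png',cv2.resize(s['pixels'][155:265,240:350],None,fx=5.4,fy=5.4,interpolation=cv2.INTER_CUBIC))
st=sensors.read_state(); print(st['t'],st['ee_pos'],st['wrist_force'])
E
```

```text
2.275 [ 0.43964975 -0.1017125   0.14178251] [-0.27447143  0.33020507  0.69780519]
```

View pics/t2.png

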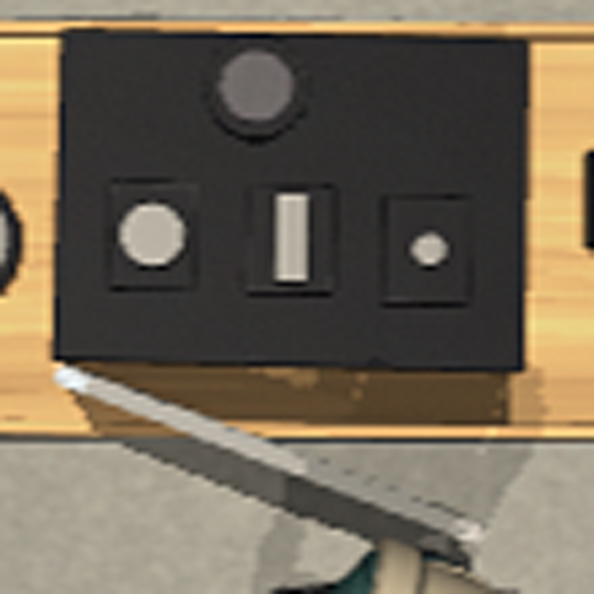

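The tool is in front of the door and not touching it. I'll push slowly.

Emit:
send_rows --deltas '[{"delta_pos": [0.02,0,0],"rotation": [0,0,0],"gripper": -1},{"delta_pos": [0.04,0,0],"rotation": [0,0,0],"gripper": -1},{"delta_pos": [0.055,0,0],"rotation": [0,0,0],"gripper": -1},{"delta_pos": [0.07,0,0],"rotation": [0,0,0],"gripper": -1},{"delta_pos": [0.085,0,0],"rotation": [0,0,0],"gripper": -1},{"delta_pos": [0.1,0,0],"rotation": [0,0,0],"gripper": -1},{"delta_pos": [0.115,0,0],"rotation": [0,0,0],"gripper": -1},{"delta_pos": [0.13,0,0],"rotation": [0,0,0],"gripper": -1}]'

```text
t: 3.28
ee_pos: [0.4922, -0.1031, 0.1412]
tool_rot: [[1.0, -0.028, -0.0], [-0.028, -1.0, -0.0], [-0.0, 0.0, -1.0]]
wrist_force: [-1.3, -1.0, -0.2]
gripper_width: 0.0
finger_force: 0.3
```

Contact is light. I'll keep going to just before the stop.

Emit:
send_rows --deltas '[{"delta_pos": [0.015,0,0],"rotation": [0,0,0],"gripper": -1},{"delta_pos": [0.03,0,0],"rotation": [0,0,0],"gripper": -1},{"delta_pos": [0.045,0,0],"rotation": [0,0,0],"gripper": -1},{"delta_pos": [0.06,0,0],"rotation": [0,0,0],"gripper": -1},{"delta_pos": [0.07,0,0],"rotation": [0,0,0],"gripper": -1},{"delta_pos": [0.08,0,0],"rotation": [0,0,0],"gripper": -1},{"delta_pos": [0.09,0,0],"rotation": [0,0,0],"gripper": -1},{"delta_pos": [0.09,0,0],"rotation": [0,0,0],"gripper": -1}]'

```text
t: 4.28
ee_pos: [0.5284, -0.104, 0.1413]
tool_rot: [[1.0, -0.028, 0.001], [-0.028, -1.0, 0.0], [0.001, -0.0, -1.0]]
wrist_force: [0.5, -0.2, 0.3]
gripper_width: -0.0001
finger_force: 0.0
```

Emit:
send_rows --deltas '[{"delta_pos": [0.005,0,0],"rotation": [0,0,0],"gripper": -1},{"delta_pos": [0.01,0,0],"rotation": [0,0,0],"gripper": -1},{"delta_pos": [0.01,0,0],"rotation": [0,0,0],"gripper": -1}]'

```text
t: 4.65
ee_pos: [0.5322, -0.1042, 0.1413]
tool_rot: [[1.0, -0.028, 0.0], [-0.028, -1.0, -0.0], [0.0, 0.0, -1.0]]
wrist_force: [-0.3, 0.1, -0.3]
gripper_width: 0.0002
finger_force: 0.0
```

```bash
python3 - <<'E'
from h import *
s=snap('top'); cv2.imwrite('pics/t3.png',cv2.resize(s['pixels'][155:265,240:350],None,fx=5.4,fy=5.4,interpolation=cv2.INTER_CUBIC))
st=sensors.read_state(); print(st['t'],st['ee_pos'],st['wrist_force'])
E
```

```text
4.7 [ 0.53213517 -0.10412031  0.14134039] [0.80579277 0.53066632 0.01177643]
```

View pics/t3.png

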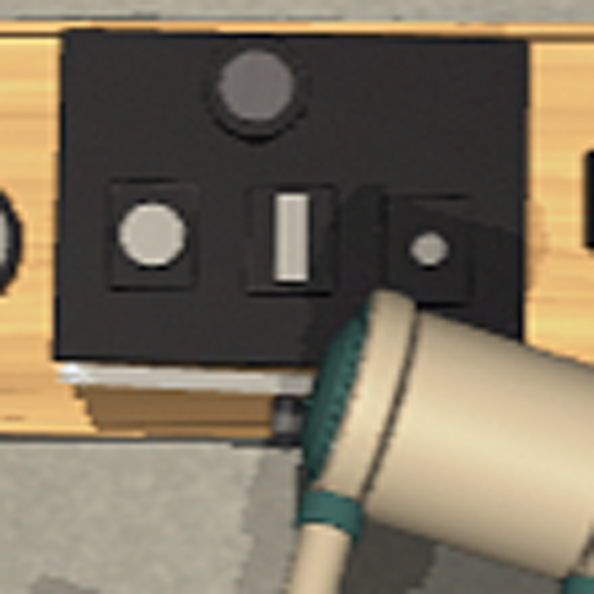

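The door is nearly shut, with perhaps 0.03–0.05 rad left. I'll creep until the force rises.

Emit:
send_rows --deltas '[{"delta_pos": [0.005,0,0],"rotation": [0,0,0],"gripper": -1},{"delta_pos": [0.01,0,0],"rotation": [0,0,0],"gripper": -1},{"delta_pos": [0.01,0,0],"rotation": [0,0,0],"gripper": -1}]'

```text
t: 5.08
ee_pos: [0.536, -0.1043, 0.1413]
tool_rot: [[1.0, -0.028, -0.0], [-0.028, -1.0, -0.0], [-0.0, 0.0, -1.0]]
wrist_force: [-0.6, -0.5, -0.3]
gripper_width: 0.0001
finger_force: 0.3
```

Emit:
send_rows --deltas '[{"delta_pos": [0.004,0,0],"rotation": [0,0,0],"gripper": -1},{"delta_pos": [0.004,0,0],"rotation": [0,0,0],"gripper": -1}]'

```text
t: 5.32
ee_pos: [0.536, -0.1043, 0.1412]
tool_rot: [[1.0, -0.028, -0.003], [-0.028, -1.0, -0.0], [-0.003, 0.0, -1.0]]
wrist_force: [-4.4, -1.0, 2.9]
gripper_width: -0.0
finger_force: 2.6
```

The position no longer advances and the force has risen to 4.4 N, so the door is at its stop. I'll hold briefly, back off and rise.

Emit:
send_rows --deltas '[{"delta_pos": [0.001,0,0],"rotation": [0,0,0],"gripper": -1},{"delta_pos": [0.001,0,0],"rotation": [0,0,0],"gripper": -1},{"delta_pos": [-0.01,0,0],"rotation": [0,0,0],"gripper": -1},{"delta_pos": [-0.06,0,0],"rotation": [0,0,0],"gripper": -1},{"delta_pos": [-0.15,0,0],"rotation": [0,0,0],"gripper": -1},{"delta_pos": [-0.15,0,-0.1],"rotation": [0,0,0],"gripper": -1},{"delta_pos": [-0.15,0,-0.25],"rotation": [0,0,0],"gripper": -1},{"delta_pos": [-0.15,0,-0.3],"rotation": [0,0,0],"gripper": -1},{"delta_pos": [-0.15,0,-0.3],"rotation": [0,0,0],"gripper": -1},{"delta_pos": [-0.15,0,-0.3],"rotation": [0,0,0],"gripper": -1}]'

```text
t: 6.58
ee_pos: [0.4771, -0.1023, 0.26]
tool_rot: [[1.0, -0.028, -0.001], [-0.028, -1.0, 0.001], [-0.001, -0.001, -1.0]]
wrist_force: [-0.9, -0.0, -0.1]
gripper_width: 0.0001
finger_force: 0.0
```

```bash
python3 - <<'E'
from h import *
s=snap('top'); cv2.imwrite('pics/t4.png',cv2.resize(s['pixels'][155:265,240:350],None,fx=5.4,fy=5.4,interpolation=cv2.INTER_CUBIC))
# bar cap centroid from depth-consistent bright pixels
g=s['pixels'].min(2); m=np.zeros_like(g); m[185:213,284:304]=g[185:213,284:304]>120
M=cv2.moments(m,True); u,v=M['m10']/M['m00'],M['m01']/M['m00']; print(M['m00'],u,v,pt(s,u,v,float(np.median(s['z_map'][m>0]))))
z=cams.snapshot('scene'); cv2.imwrite('pics/s4.png',cv2.resize(z['pixels'][130:280,120:320],None,fx=4,fy=4,interpolation=cv2.INTER_CUBIC))
st=sensors.read_state(); print(st['t'],st['ee_pos'],st['wrist_force'])
E
```

```text
96.0 293.5 198.5 [ 0.62395195 -0.05431103  0.19527944]
6.675 [ 0.47683955 -0.10229006  0.25962782] [-0.3295371  -0.30414375 -0.23137915]
```

View pics/t4.png

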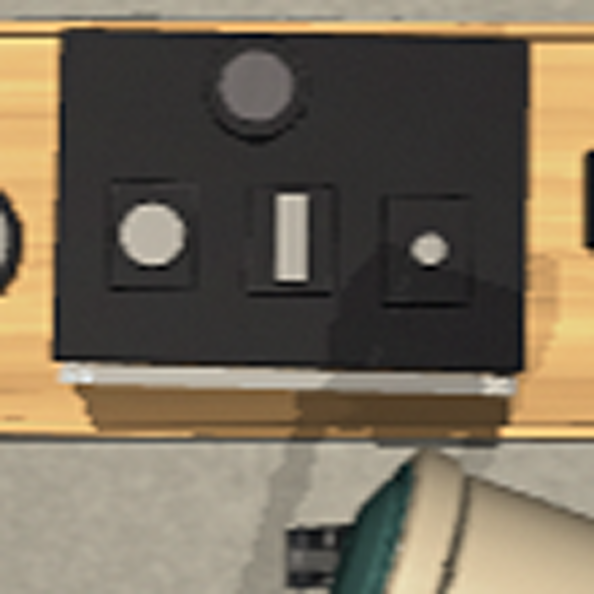

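View pics/s4.png

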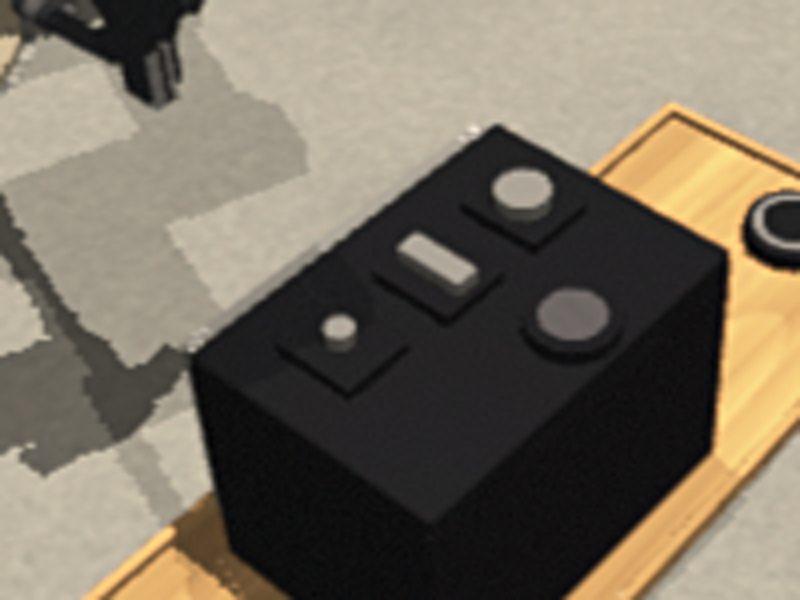

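The door is parallel to the box front, from (65,372) to (510,385), so it is shut. The bar centre is at (0.624, −0.054, 0.195). I'll move above it.

Emit:
send_rows --deltas '[{"delta_pos": [0.12,-0.04,0],"rotation": [0,0,0],"gripper": -1},{"delta_pos": [0.24,-0.09,0],"rotation": [0,0,0],"gripper": -1},{"delta_pos": [0.364,-0.13,0],"rotation": [0,0,0],"gripper": -1},{"delta_pos": [0.364,-0.13,0],"rotation": [0,0,0],"gripper": -1},{"delta_pos": [0.364,-0.13,0],"rotation": [0,0,0],"gripper": -1},{"delta_pos": [0.364,-0.13,0.07],"rotation": [0,0,0],"gripper": -1},{"delta_pos": [0.364,-0.13,0.13],"rotation": [0,0,0],"gripper": -1},{"delta_pos": [0.364,-0.13,0.13],"rotation": [0,0,0],"gripper": -1},{"delta_pos": [0.364,-0.13,0.13],"rotation": [0,0,0],"gripper": -1}]'

```text
t: 7.8
ee_pos: [0.6244, -0.0552, 0.2105]
tool_rot: [[1.0, -0.028, 0.001], [-0.028, -1.0, -0.0], [0.001, 0.0, -1.0]]
wrist_force: [0.5, -0.2, 1.2]
gripper_width: 0.0003
finger_force: 0.0
```

Emit:
send_rows --deltas '[{"delta_pos": [0,0,0.015],"rotation": [0,0,0],"gripper": -1},{"delta_pos": [0,0,0.03],"rotation": [0,0,0],"gripper": -1},{"delta_pos": [0,0,0.038],"rotation": [0,0,0],"gripper": -1},{"delta_pos": [0,0,0.038],"rotation": [0,0,0],"gripper": -1}]'

```text
t: 8.3
ee_pos: [0.6245, -0.0547, 0.1943]
tool_rot: [[1.0, -0.028, -0.0], [-0.028, -1.0, -0.0], [-0.0, 0.0, -1.0]]
wrist_force: [-0.7, -0.4, 2.8]
gripper_width: 0.0003
finger_force: 1.4
```

Emit:
send_rows --deltas '[{"delta_pos": [0,0,0.005],"rotation": [0,0,0],"gripper": -1},{"delta_pos": [0,0,0.008],"rotation": [0,0,0],"gripper": -1},{"delta_pos": [0,0,0.008],"rotation": [0,0,0],"gripper": -1}]'

```text
t: 8.68
ee_pos: [0.6245, -0.0547, 0.1911]
tool_rot: [[1.0, -0.028, 0.0], [-0.028, -1.0, -0.0], [0.0, 0.0, -1.0]]
wrist_force: [-1.9, 0.5, 3.9]
gripper_width: -0.0002
finger_force: 2.2
```

Emit:
send_rows --deltas '[{"delta_pos": [0,0,0.004],"rotation": [0,0,0],"gripper": -1},{"delta_pos": [0,0,0.007],"rotation": [0,0,0],"gripper": -1},{"delta_pos": [0,0,0.007],"rotation": [0,0,0],"gripper": -1},{"delta_pos": [0,0,0.007],"rotation": [0,0,0],"gripper": -1}]'

```text
t: 9.18
ee_pos: [0.6245, -0.0548, 0.1884]
tool_rot: [[1.0, -0.028, 0.0], [-0.028, -1.0, -0.0], [0.0, 0.0, -1.0]]
wrist_force: [-2.1, -1.0, 6.5]
gripper_width: 0.0001
finger_force: 2.8
```

The key is about 6.5 mm down at roughly 6 N. I'll release it and rise straight up.

Emit:
send_rows --deltas '[{"delta_pos": [0,0,-0.02],"rotation": [0,0,0],"gripper": -1},{"delta_pos": [0,0,-0.08],"rotation": [0,0,0],"gripper": -1},{"delta_pos": [0,0,-0.18],"rotation": [0,0,0],"gripper": -1},{"delta_pos": [-0.1,0,-0.22],"rotation": [0,0,0],"gripper": -1},{"delta_pos": [-0.22,0,-0.22],"rotation": [0,0,0],"gripper": -1},{"delta_pos": [-0.35,0,-0.22],"rotation": [0,0,0],"gripper": -1},{"delta_pos": [-0.45,0,-0.22],"rotation": [0,0,0],"gripper": -1},{"delta_pos": [-0.45,0,-0.22],"rotation": [0,0,0],"gripper": -1},{"delta_pos": [-0.45,0,-0.22],"rotation": [0,0,0],"gripper": -1},{"delta_pos": [-0.45,0,-0.22],"rotation": [0,0,0],"gripper": -1}]'

```text
t: 10.42
ee_pos: [0.4459, -0.0499, 0.2759]
tool_rot: [[1.0, -0.028, 0.0], [-0.028, -1.0, -0.0], [0.0, 0.0, -1.0]]
wrist_force: [0.1, -0.0, 0.6]
gripper_width: 0.0001
finger_force: 0.0
```

```bash
python3 - <<'E'
from h import *
s=snap('top'); cv2.imwrite('pics/t5.png',cv2.resize(s['pixels'][150:260,170:430],None,fx=3,fy=3,interpolation=cv2.INTER_CUBIC))
print([pt(s,u,v)[2].round(4) for u,v in((293,198),(268,198),(319,200))])
E
```

```text
[np.float64(0.1937), np.float64(0.1956), np.float64(0.1947)]
```

View pics/t5.png

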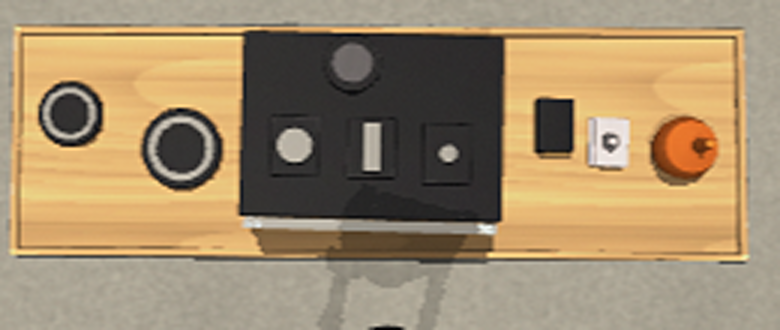

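The door is shut, running from (250,223) to (490,229). All three keys are up, the gear is where it was, and the arm is clear. Handing in.

```bash
python3 -c "
from bench import sign_off
print(sign_off())"
```

```text
the job is handed in; nothing more can be done
None
```

I pushed the door shut to its stop, pressed the bar key about 6.5 mm down (roughly 6 N) and it sprang back; no round key or loose gear was touched, and the job is handed in (the hand-in call returned no verdict).

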